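# Charge the mill jar from the ball feeder and hold its gate open

## Robot

A 6-joint arm with a two-finger parallel gripper is mounted at the origin on a cart in front of the work surface, level with it; the furniture and walls round the work are solid. World frame = base frame: x ahead of the robot, y to its left, z up, the work surface at z = 0. Lengths are in m, angles in degrees, forces in N, time in s.
With the tool pointing down it reaches from about 0.4 to 0.825 m from the base axis. Payload 7 kg.
Tool frame: the origin (TCP) lies on the centre line of the jaws, within the pads' length; the fingertips stand 19 mm ahead of it and the grasp point (between the pads) is the TCP (r.tip_extent is the distance from the TCP to the fingertips, in m); z points along the fingers, y is the line along which they close (so a half turn about z gives the same grasp; the last joint's range is limited). The gripper opens to 88 mm and grips with 3 to 60 N. Pads are 19 mm wide; open, the fingers measure 130 mm over their backs; the gripper's body (78 mm by 193 mm) begins 47 mm behind the grasp point.
Start: joints at [-50.816, 20.546, 0.682, 0, -70.136, -16.507], TCP at [0.26, -0.623, 0.246] pointing down, gripper open.
Joint ranges: [-176.03, 176.03], [-82.01, 121.73], [-58.28, 71.71], [-173.87, 95.51], [-174.79, -0.11], [-173.66, 173.66]. Speed limits (degrees/s): [136.94, 136.94, 172.46, 180, 180, 180].

## Interface

Orientations are given as [roll, pitch, yaw] about the fixed x, y, z axes, in that order (R = Rz(yaw) Ry(pitch) Rx(roll)).
In Python, from plant import r gives the robot as it stands. The module is installed in compiled form; this text tells all that it offers.
- The arm moves only by the tool jog_arm, never from a script. Its argument "deltas" is a list that holds one entry, the list of rows, each a list of 5 numbers: the opening, from -1 (shut) to 1 (fully open), then the shift along the world's x, y, z in cm, then the turn about the world's z in rad. In form: [[[claw, dx, dy, dz, turn], ...]]. A call has 1 to 8 rows; each row shifts and turns the commanded pose from where the row before left it; what a row does not reach is not made up. A row lasts 1/8 s, in which the tool goes at most 62.5 mm and 10.7 degrees, less where a joint would pass 70% of its speed; a pose out of reach is approached as far as the arm can. A call with a gripper value outside its range is refused whole. The fingers move at their own pace and stop on an object; "force" is the grip in N (left out, the last holds). Time passes only in rows, so rows that do not move let the fingers close. It gives the time, the measured TCP pose, the force, the opening and the grip force at its end, in the units of the state.
- r.get_state(): the state, without advancing time (a new reading comes with each control period).
- r.capture(name): name is "side" or "top"; returns the picture (480x640x3 uint8, blue, green, red); there is no depth.
- r.camera_info(name): a dict with "fx", "fy", "cx", "cy" (pixels), "k1" (the pictures are not rectified: a ray, as slopes to the right and down, at radius r is drawn at 1 + k1 r^2 times it, then the intrinsics apply), "view" (4x4, takes a point from world to camera coordinates). Camera axes: x right, y up, looking along -z (the intrinsics and any distortion apply to the point x, -y, -z); pixel columns grow to the right and rows downward; lengths in m; the calibration is good to about 2 mm. A picture is of the moment at which its call begins. camera_info takes no time and is no camera call.
- r.close_job(): hands the job in; it is judged then, once.
The state is a dict: "time_s": time; "joints": joint angles; "qd": joint speeds; "joint_torque": joint torques, N m; "tcp_pos": TCP position; "eef_rot": TCP orientation; "contact_force": force on the tool from outside, world axes, zero at the start; "moment": the same for the moment, N m; "gripper_width": finger opening in m; "gripper_force": force on a finger pad.
Only numpy, scipy, OpenCV 4.12 (cv2) and the standard library are available. Lean on these libraries where they do the work, as an engineer would, in place of code of your own. Each camera call takes 0.05 s, during which the arm holds its last target. There are 200 camera calls.

## Task

Charge the mill jar with grinding balls: stand the empty porcelain jar upright under the feeder's lip, up to the curved stop, and let go of it. Only then flip the feeder's safety catch back, pull the lever it guards all the way over so that all eight balls run into the jar, and finish with the hand still on the lever, holding the spring-loaded gate fully open. Leave the other things on the table where they are.

Things in the scene. Friction and masses are not known exactly. Their poses are not given: they have to be found in the camera images.
- ball_feeder: Grinding-ball feeder, fixed: grey sheet-metal chute box on legs, 125 x 72 mm, top 207 mm above the table. Origin on the table below the middle of the chute's lip; z up, -x is the way it pours (lip at x = 0, 115 mm high), +y the lever side, -y the catch side. It pours to the robot's left, catch on the robot's side, lever on the far side. Base plate: x -28 to 124, y -49 to 49 mm, 6 mm thick.
- jar_seat (a point): Where the centre of the jar's underside belongs: on the table, 82 mm in front of the lip (feeder -x), 3 mm clear of a curved stop, 20 mm high, round the back of the jar. The shut flap overhangs the back of this place (112 mm up and higher, out to 43 mm before the lip): bring the jar in low from the open front (feeder -x), the hand on the wall away from the feeder.
- mill_jar: White porcelain mill jar, open, empty, loose: plain cylinder 100 mm across (rim 102, foot 90), 75 mm tall, wall 9 mm, inner floor 9 mm up, about 0.4 kg. Too wide for the hand: pinch its wall from above, one finger inside (middle of the wall 45 mm from the axis). Origin: centre of the underside; z up along its axis.
- gate (a joint): Angle of the feeder's gate (rad): 0 = shut (flap stands up at 45 degrees before the lip), 1.2 = fully open at its stop (flap in line with the chute floor, tip over the jar). Flap and lever are one piece, hinged at the lip. A spring shuts it when let go; opening takes 3 to 5 N at the grip. While the catch is on it gives only about 0.08.
- gate_hinge (a point): Point on the gate's hinge axis at the middle of the lip, 115 mm above the table; the axis runs along the feeder's y.
- lever_grip (a point): Middle of the lever's black round grip (16 mm thick, 72 mm long, level along feeder y): 92 mm from gate_hinge along feeder +y, 135 mm from the hinge axis. Shut, the lever leans 30 degrees back: grip 67 mm behind the axis (feeder +x), 117 mm above it. Opening swings it up and over to feeder -x, the jar's side; at 1.2 rad it is 84 mm before the axis, 106 mm above it. Moves with the lever.
- catch (a joint): Angle of the steel safety catch (rad): 0 = on (hook arm level, its nose before a stud on the gate's near arm), 1.35 = thrown right back. Above 0.3 the gate is free; it should go back well beyond 0.5. Pivots about a line along feeder y through feeder x = 70, y = -56, z = 163 mm. Stays where it is left; about 1 N at the thumb plate moves it.
- catch_thumb (a point): Middle of the catch's upright thumb plate (26 mm along feeder y, 24 tall, 5 thick), on the robot's side of the feeder, 52 mm above the catch's pivot, 215 mm above the table, when on. Push it to feeder +x (away from the jar); this lifts the hook arm, which reaches 85 mm from the pivot to feeder -x, its top 15 mm above the pivot when on. Moves with the catch.
- ball_1: White porcelain grinding ball 1 of 8, 20 mm in diameter, 15 g, loose, waiting in the chute behind the flap. Origin: its centre.
- ball_2: White porcelain grinding ball 2 of 8, 20 mm in diameter, 15 g, loose, waiting in the chute behind the flap. Origin: its centre.
- ball_3: White porcelain grinding ball 3 of 8, 20 mm in diameter, 15 g, loose, waiting in the chute behind the flap. Origin: its centre.
- ball_4: White porcelain grinding ball 4 of 8, 20 mm in diameter, 15 g, loose, waiting in the chute behind the flap. Origin: its centre.
- ball_5: White porcelain grinding ball 5 of 8, 20 mm in diameter, 15 g, loose, waiting in the chute behind the flap. Origin: its centre.
- ball_6: White porcelain grinding ball 6 of 8, 20 mm in diameter, 15 g, loose, waiting in the chute behind the flap. Origin: its centre.
- ball_7: White porcelain grinding ball 7 of 8, 20 mm in diameter, 15 g, loose, waiting in the chute behind the flap. Origin: its centre.
- ball_8: White porcelain grinding ball 8 of 8, 20 mm in diameter, 15 g, loose, waiting in the chute behind the flap. Origin: its centre.
- pinch_bowl: Bystander: small pinched clay bowl, 68 mm across, 36 mm tall, on the white board. Origin: centre of the underside.
- rib_wood: Bystander: flat wooden rib, 48 x 102 x 8 mm, on the white board. Origin: centre of the underside.
- slip_jar: Bystander: small open plastic pot, 59 mm across, 84 mm tall, at the left of the table. Origin: centre of the underside.
- glaze_pot: Bystander: lidded glaze pot, 60 mm across, 69 mm tall, behind the jar. Origin: centre of the underside.
- tall_tub: Bystander: tall lidded tub, 74 mm across, 131 mm tall, behind the jar. Origin: centre of the underside.
There are look-alikes about, which are no part of the job. What is shaped like the mill_jar but blue is not meant.

How it is judged (in metres and radians):
On the way, in this order (a step that is already met when the one before it is completed fails the run):
1. the jar stands upright on the table at its place under the lip and has been let go, gate still shut (horizontal distance between mill_jar and jar_seat below 0.015 m and height (world z) of mill_jar below 0.005 m and angle between mill_jar's own z axis and vertical below 0.08 rad and contact force between the fingers and mill_jar below 0.1 N and value of joint each of gate, catch below 0.2 rad), for 0.2 s.
2. the safety catch is flipped back, clear of the gate's stud (value of joint catch above 0.5 rad and value of joint gate below 0.5 rad), for 0.1 s.
3. the lever is pulled over and the gate open (value of joint gate above 1 rad and value of joint catch above 0.5 rad), for 0.2 s.
At the end, for the whole second after the job is handed in: All eight balls lie in the jar (within 42 mm of its axis, below the rim); the jar stands upright on the table within 20 mm of its place; the catch is back over 0.5 rad; the fingers (over 1 N on the feeder) hold the gate open beyond 1.0 rad (1.2 is fully open) (all of step 3 and horizontal distance between each of ball_1, ball_2, ball_3, ball_4, ball_5, ball_6, ball_7, ball_8 and mill_jar below 0.042 m and z of each of ball_1, ball_2, ball_3, ball_4, ball_5, ball_6, ball_7, ball_8 in the frame of mill_jar below 0.068 m and horizontal distance between mill_jar and jar_seat below 0.02 m and height (world z) of mill_jar below 0.005 m and angle between mill_jar's own z axis and vertical below 0.08 rad and contact force between the fingers and ball_feeder above 1 N and linear speed of mill_jar below 0.03 m/s); the arm keeps its last pose, push and grip.
It fails at once if another thing on the table is shifted by more than 30 mm (distance of any of pinch_bowl, rib_wood, slip_jar, glaze_pot, tall_tub from where it was at the start of the episode above 0.03 m).
It also fails if it takes over 67 s, if anything falls off the work surface, if the arm or the gripper's body presses on something with over 40 N, if the wrist force passes 120 N, or if a joint passes its speed limit or range.

## Working session

There is one attempt and no reset: what is moved stays moved. The work goes in short steps, Python scripts to look and compute and a tool call to move; the robot and the scene stay as the last step left them, time stands still between calls to the robot, and variables do not carry over. Pictures are saved under pics/ and viewed, at most 10 in all, crops included, and the job is handed in when it is done.

Besides the shell and the picture viewer there is one more tool, called in YAML: its name, and indented under it one key for each argument. jog_arm: Moves the arm, as the interface text tells. Its arguments: {"type":"object","properties":{"deltas":{"type":"array"},"force":{"type":"number"}},"required":["deltas"]}

```bash
mkdir -p pics; python3 - <<'E'
from plant import r
import cv2
for n in("side","top"):
    cv2.imwrite(f"pics/{n}0.png",r.capture(n)); c=r.camera_info(n); print(n,c)
print(r.get_state())
E
```

```text
side {'fx': 468.23508336417217, 'fy': 468.23508336417217, 'cx': 315.4764431720571, 'cy': 243.5284788811582, 'k1': 0.01823626606409067, 'view': array([[ 0.57282914,  0.8195569 , -0.0139018 , -0.34391369],
       [-0.45580938,  0.33259225,  0.82560293,  0.10947746],
       [ 0.68125221, -0.46659285,  0.56408026, -1.84044603],
       [ 0.        ,  0.        ,  0.        ,  1.        ]])}
top {'fx': 579.2262624771322, 'fy': 579.2262624771322, 'cx': 328.8544622286937, 'cy': 247.9087721217546, 'k1': -0.068653039380471, 'view': array([[ 8.35009572e-03, -9.99962507e-01,  2.29351214e-03,
         1.60106056e-02],
       [ 9.93172475e-01,  8.56023498e-03,  1.16340695e-01,
        -5.85142258e-01],
       [-1.16355966e-01,  1.30639719e-03,  9.93206717e-01,
        -1.41898453e+00],
       [ 0.00000000e+00,  0.00000000e+00,  0.00000000e+00,
         1.00000000e+00]])}
{'time_s': 0.1, 'joints': array([-5.08158727e+01,  2.05884389e+01,  6.38757020e-01, -1.75944554e-02,
       -7.01349348e+01, -1.65051429e+01]), 'qd': array([ 0.00763513, -0.14231282,  0.12040348, -0.01152723,  0.059809  ,
       -0.01018037]), 'joint_torque': array([-1.30785924e-03, -5.84163344e+01,  2.93750417e+01,  7.01565877e+00,
        1.01567965e-02, -6.07042148e-05]), 'tcp_pos': array([ 0.26006037, -0.62245187,  0.24470227]), 'eef_rot': array([ 1.79914171e+02, -8.18277875e-03, -1.57327000e+02]), 'contact_force': array([ 0.55952906, -0.33677882, -0.00903571]), 'moment': array([ 0.01494689, -0.02997764, -0.01296625]), 'gripper_force': 0.0, 'gripper_width': 0.08785482518528133}
```

View pics/side0.png

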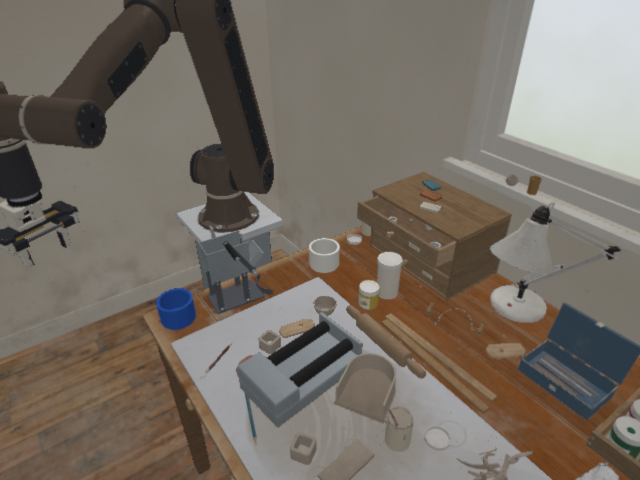

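View pics/top0.png

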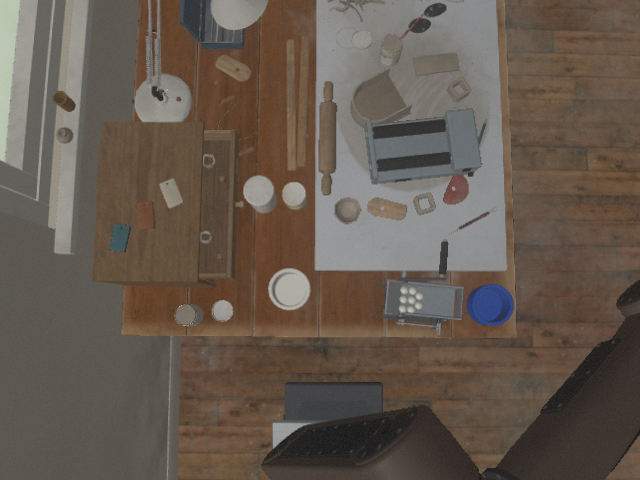

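The top view shows the white jar at (289,289). The look-alikes are the blue jar at (491,305), the small white dish at (222,311), the slip pot at (187,315), the white tub at (260,193) and the glaze pot at (293,195). I choose the white open cylinder at (289,289). The feeder is at (425,300), with its lever at (443,258) and its catch near (420,323).

```bash
cat > h.py <<'E'
import numpy as np,cv2
from plant import r
def ray(n,u,v):
    c=r.camera_info(n);V=c["view"]
    d=np.array([(u-c["cx"])/c["fx"],(v-c["cy"])/c["fy"]]);p=d.copy()
    for _ in range(20): p=d/(1+c["k1"]*(p@p))
    R=V[:3,:3]; o=-R.T@V[:3,3]; return o,R.T@np.array([p[0],-p[1],-1.])
def plane(n,u,v,z):
    o,d=ray(n,u,v); return o+d*(z-o[2])/d[2]
def proj(n,P):
    c=r.camera_info(n);V=c["view"];q=V[:3,:3]@np.array(P)+V[:3,3]
    p=np.array([q[0],-q[1]])/-q[2]; p=p*(1+c["k1"]*(p@p)); return p[0]*c["fx"]+c["cx"],p[1]*c["fy"]+c["cy"]
E
python3 - <<'E'
from h import *
t=cv2.imread("pics/top0.png")
s=cv2.imread("pics/side0.png")
a=cv2.resize(t[230:345,255:525],None,fx=2.9,fy=2.9,interpolation=cv2.INTER_CUBIC)
b=cv2.resize(s[215:330,150:350],None,fx=2.3,fy=2.3,interpolation=cv2.INTER_CUBIC)
o=np.zeros((a.shape[0]+b.shape[0],a.shape[1],3),np.uint8);o[:a.shape[0]]=a;o[a.shape[0]:,:b.shape[1]]=b
print(o.shape);cv2.imwrite("pics/crop.png",o)
hsv=cv2.cvtColor(t,cv2.COLOR_BGR2HSV)
m=((hsv[...,1]<60)&(hsv[...,2]>140)).astype(np.uint8);m[:,:255]=0;m[:,325:]=0;m[:262]=0;m[320:]=0
k=max(cv2.findContours(m,0,2)[0],key=cv2.contourArea)
print(cv2.fitEllipse(k),cv2.boundingRect(k))
(e,_,_)=cv2.fitEllipse(k);print(plane("top",*e,.075))
E
```

```text
(598, 783, 3)
((288.61456298828125, 288.7599182128906), (40.74651336669922, 40.858455657958984), 0.5965520143508911) (268, 268, 42, 42)
[0.47986999 0.11753235 0.075     ]
```

View pics/crop.png

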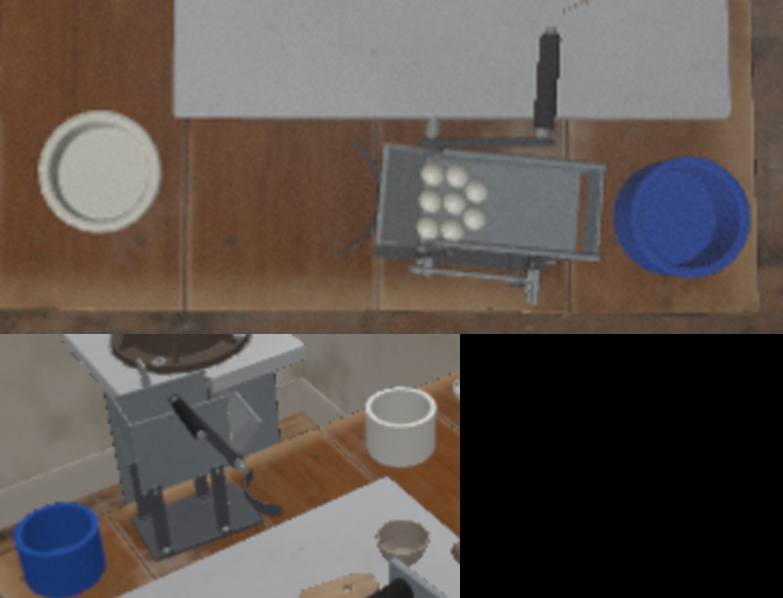

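```bash
python3 - <<'E'
from h import *
from scipy.optimize import least_squares
T=lambda u,v:("top",255+u/2.9,230+v/2.9); S=lambda u,v:("side",150+u/2.3,215+(v-334)/2.3)
pts=[(T(549.5,35),(67,128,232)),(T(543.5,128),(67,56,232)),
(S(239,467),(67,128,232)),(S(174,399),(67,56,232)),
(S(163,555),(124,49,6)),(S(262,521),(-28,49,6)),(S(133,520),(124,-49,6)),
(T(605,165),(125,36,207)),(T(601,258),(125,-36,207))]
def w(p,f):
    c,s=np.cos(p[2]),np.sin(p[2]);x,y,z=np.array(f)/1000
    return np.array([p[0]+c*x-s*y,p[1]+s*x+c*y,z])
def res(p): return np.concatenate([np.array(proj(o[0],w(p,f)))-o[1:] for o,f in pts])
q=least_squares(res,[.45,-.1,-1.57],loss="soft_l1")
p=q.x;print(p[:2],np.degrees(p[2]));print(res(p).reshape(-1,2).round(1))
for n,f in dict(seat=(-82,0,0),hinge=(0,0,115),grip=(67,92,232),gripopen=(-84,92,221),pivot=(70,-56,163),thumb=(70,-66,215)).items():print(n,w(p,f).round(4))
o=[T(532,285)];th=plane(*o[0],.215);print("thumb px",th)
for u,v in((362,147),(347,250)):print("stop",plane(*T(u,v),.02))
for u,v in((385,146),(378,257)):print("flap?",plane(*T(u,v),.16))
t=cv2.imread("pics/top0.png")
for f in[(-82,0,0),(0,0,115),(-82,50,20),(-82,-50,20)]:print(proj("top",w(p,f)))
# jar from side: bottom of foot
s=cv2.imread("pics/side0.png")
print("jar side base pred",proj("side",(.480,.1175,0)),proj("side",(.480,.1175,.075)))
E
```

```text
[ 0.45778203 -0.14993376] -95.52797265103843
[[ -0.5  -0.9]
 [ -1.2  -0.1]
 [-17.2 -14.2]
 [  1.1   1.7]
 [ -4.1   2.1]
 [  0.4  -0.4]
 [ -1.9  -1.6]
 [  0.8  -0.3]
 [ -0.5   0.4]]
seat [ 0.4657 -0.0683  0.    ]
hinge [ 0.4578 -0.1499  0.115 ]
grip [ 0.5429 -0.2255  0.232 ]
gripopen [ 0.5574 -0.0752  0.221 ]
pivot [ 0.3953 -0.2142  0.163 ]
thumb [ 0.3853 -0.2133  0.215 ]
thumb px [ 0.39039934 -0.21787719  0.215     ]
stop [ 0.50461111 -0.10813563  0.02      ]
stop [ 0.41553963 -0.09510092  0.02      ]
flap? [ 0.49701599 -0.11363951  0.16      ]
flap? [ 0.41030943 -0.1079765   0.16      ]
(np.float64(363.5105550303644), np.float64(296.3208200088368))
(np.float64(401.24708566143045), np.float64(298.3164413642425))
(np.float64(365.9485484630125), np.float64(276.28279465260454))
(np.float64(362.0363618154376), np.float64(315.9646495662248))
jar side base pred (np.float64(323.6403040673382), np.float64(264.4982250789498)) (np.float64(323.5464067897439), np.float64(246.07875913402094))
```

```bash
python3 - <<'E'
from h import *
from scipy.optimize import least_squares
T=lambda u,v:("top",255+u/2.9,230+v/2.9); S=lambda u,v:("side",150+u/2.3,215+(v-334)/2.3)
pts=[(T(549.5,35),(67,128,232)),(T(543.5,128),(67,56,232)),
(S(262,521),(-28,49,6)),(S(133,520),(124,-49,6)),
(T(605,165),(125,36,207)),(T(601,258),(125,-36,207)),(T(357,145),(-51,45,20)),(T(346,251),(-51,-45,20))]
def w(p,f):
    c,s=np.cos(p[2]),np.sin(p[2]);x,y,z=np.array(f)/1000
    return np.array([p[0]+c*x-s*y,p[1]+s*x+c*y,z])
def res(p): return np.concatenate([np.array(proj(o[0],w(p,f)))-o[1:] for o,f in pts])
q=least_squares(res,[.45,-.1,-1.57],loss="soft_l1");p=q.x
print(p[:2],np.degrees(p[2]));print(res(p).reshape(-1,2).round(1).tolist())
for n,f in dict(seat=(-82,0,0),grip=(67,92,232),gripopen=(-84,92,221),thumb=(70,-61,215)).items():print(n,w(p,f).round(4))
for z in(.05,.12,.2):print("drawer corner",plane("top",235,277,z))
for u,v,z in((187,315,.084),(222,311,.02),(293,195,.069),(260,193,.131)):print(plane("top",u,v,z).round(3))
s=cv2.imread("pics/side0.png");hsv=cv2.cvtColor(s,cv2.COLOR_BGR2HSV)
m=((hsv[...,1]<45)&(hsv[...,2]>120)).astype(np.uint8);m[:235]=0;m[280:]=0;m[:,:303]=0;m[:,343:]=0
k=max(cv2.findContours(m,0,2)[0],key=cv2.contourArea);x,y,ww,h=cv2.boundingRect(k);print("jar side box",x,y,ww,h)
u=x+ww/2;print("pred centre u",proj("side",(.48,.1175,.04)), "mean u",u)
E
```

```text
[ 0.45697042 -0.1505153 ] -95.32470857345038
[[-0.5, -0.7], [-1.0, 0.2], [0.2, -0.6], [-2.2, -1.6], [1.0, -0.1], [-0.2, 0.5], [0.0, -0.1], [0.5, -0.9]]
seat [ 0.4646 -0.0689  0.    ]
grip [ 0.5424 -0.2258  0.232 ]
gripopen [ 0.5564 -0.0754  0.221 ]
thumb [ 0.3897 -0.2146  0.215 ]
drawer corner [0.50876692 0.25225898 0.05      ]
drawer corner [0.50421296 0.24100971 0.12      ]
drawer corner [0.49900843 0.22815339 0.2       ]
[0.414 0.36  0.084]
[0.425 0.288 0.02 ]
[0.712 0.111 0.069]
[0.703 0.185 0.131]
jar side box 303 235 37 38
pred centre u (np.float64(323.5908072310592), np.float64(254.79973973403307)) mean u 321.5
```

jog_arm:
  deltas:
    - [[1,2,3,3,0.18],[1,3,4,3,0.18],[1,4,4.5,2,0.18],[1,4,4.5,0,0.18],[1,4,4.5,0,0.18],[1,3,5.5,0,0.18],[1,2,6,0,0],[1,2,6,0,0]]

```text
time_s: 1.1
tcp_pos: [0.4994, -0.243, 0.3249]
eef_rot: [180.0, 0.0, -95.4]
contact_force: [1.0, -0.7, -0.2]
gripper_width: 0.0877
gripper_force: 0.0
```

jog_arm:
  deltas:
    - [[1,0,5.2,0,0],[1,0,5.2,0,0],[1,0,5.2,0,0],[1,-1,5.2,0,0],[1,-1.5,5.2,-2,0],[1,-1.9,5.2,-3,0],[1,-2,5.3,-3,0],[1,0,0,-4,0]]

```text
time_s: 2.1
tcp_pos: [0.435, 0.1215, 0.2061]
eef_rot: [-179.9, 0.1, -95.1]
contact_force: [0.6, 0.0, -0.1]
gripper_width: 0.0876
gripper_force: 0.0
```

```bash
python3 - <<'E'
from h import *
s=r.get_state();print(s["tcp_pos"],s["eef_rot"])
t=r.capture("top");x=r.capture("side")
a=cv2.resize(t[200:360,220:420],None,fx=2,fy=2);b=cv2.resize(x[170:290,250:400],None,fx=2.6667,fy=2.6667)
cv2.imwrite("pics/c2.png",np.hstack([a,b]))
E
```

```text
[0.43501378 0.12154229 0.20606525] [-1.79898206e+02  1.13278004e-01 -9.51419644e+01]
```

View pics/c2.png

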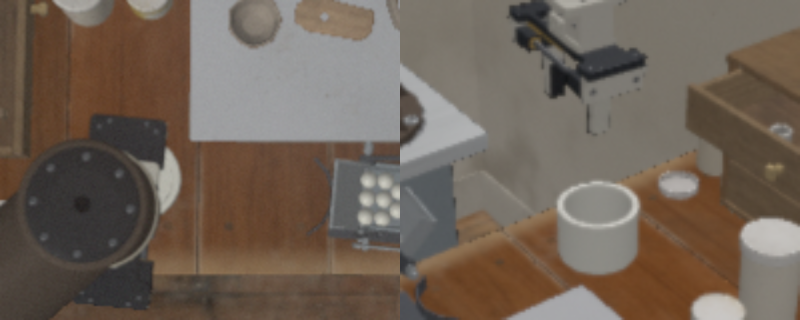

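The crop shows the hand over the jar's near wall, with its far finger (598,125) above the jar's mouth (598,205). This is the white jar. Lowering and pinching.

jog_arm:
  deltas:
    - [[1,0,0,-4,0],[1,0,0,-4,0],[1,0,0,-4,0],[1,0,0,-3,0],[-1,0,0,0,0],[-1,0,0,0,0],[-1,0,0,0,0],[-1,0,0,0,0]]
  force: 20

```text
time_s: 3.2
tcp_pos: [0.4363, 0.1186, 0.0573]
eef_rot: [-179.9, 0.1, -95.4]
contact_force: [-0.5, 0.4, -0.1]
gripper_width: 0.0537
gripper_force: 0.0
```

jog_arm:
  deltas:
    - [[-1,0,0,0,0],[-1,0,0,0,0],[-1,0,0,0,0],[-1,0,0,0,0]]

```text
time_s: 3.7
tcp_pos: [0.4354, 0.1181, 0.0561]
eef_rot: [180.0, -0.0, -95.4]
contact_force: [-1.6, 0.4, 1.7]
gripper_width: 0.0132
gripper_force: 1.3
```

jog_arm:
  deltas:
    - [[-1,0,0,0,0],[-1,0,0,0,0],[-1,0,0,0,0],[-1,0,0,0,0],[-1,0,0,0.3,0],[-1,0,0,0.3,0]]

```text
time_s: 4.45
tcp_pos: [0.4341, 0.117, 0.0616]
eef_rot: [179.8, -0.1, -95.5]
contact_force: [0.1, -0.1, -2.1]
gripper_width: 0.0096
gripper_force: 21.3
```

jog_arm:
  deltas:
    - [[-1,0,-1,0.2,0],[-1,-0.2,-2.2,0,0],[-1,-0.2,-2.6,0,0],[-1,-0.2,-2.6,0,0],[-1,-0.2,-2.6,0,0],[-1,-0.2,-2.4,0,0],[-1,-0.2,-1.8,0,0],[-1,-0.1,-1,0,0]]

```text
time_s: 5.45
tcp_pos: [0.4216, -0.0451, 0.064]
eef_rot: [179.9, -0.0, -95.5]
contact_force: [-0.0, -0.1, -3.1]
gripper_width: 0.0097
gripper_force: 21.2
```

jog_arm:
  deltas:
    - [[-1,0,0,0,0],[-1,0,0,-0.3,0],[-1,0,0,-0.3,0],[-1,0,0,-0.2,0],[-1,0,0,0,0]]

```text
time_s: 6.08
tcp_pos: [0.4223, -0.0434, 0.0564]
eef_rot: [179.9, -0.0, -95.4]
contact_force: [-6.3, 3.0, 9.2]
gripper_width: 0.0102
gripper_force: 21.6
```

```bash
python3 - <<'E'
from h import *
s=r.get_state();print(s["tcp_pos"],s["contact_force"])
t=r.capture("top");x=r.capture("side")
a=cv2.resize(t[220:380,270:470],None,fx=2,fy=2);b=cv2.resize(x[190:310,190:340],None,fx=2.6667,fy=2.6667)
cv2.imwrite("pics/c3.png",np.hstack([a,b]))
E
```

```text
[ 0.42226128 -0.0433733   0.05641825] [-6.29053387  2.99225751  9.1996291 ]
```

View pics/c3.png

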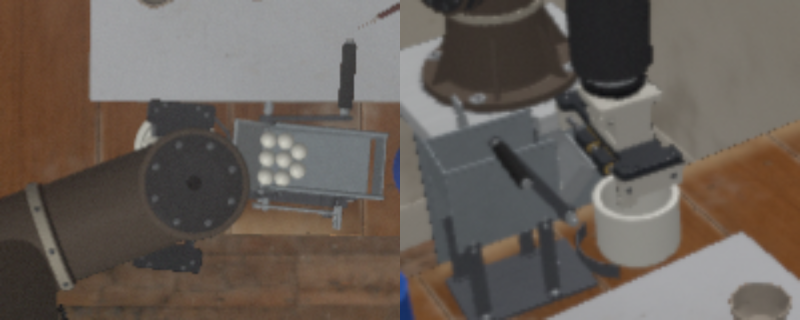

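The jar stands in front of the stop, at (637,220) in the crop. It's about 20 mm short of the seat and pressed level. I'll release it, lift, and go behind it to push it home with the half-open fingers as a cradle.

jog_arm:
  deltas:
    - [[0.4,0,0,0.2,0],[0.4,0,0,0,0],[0.4,0,0,0,0],[0.4,0,0,0,0],[0.4,0,0,3,0],[0.4,0,0,4,0],[0.4,0,2,2,0],[0.4,1.5,3,0,0]]

```text
time_s: 7.18
tcp_pos: [0.4383, 0.0067, 0.1501]
eef_rot: [-179.8, 0.1, -95.5]
contact_force: [-0.1, -0.8, 0.4]
gripper_width: 0.0613
gripper_force: 0.0
```

jog_arm:
  deltas:
    - [[0.4,2,3,0,0],[0.4,1.8,2,0,0],[0.4,0,0,0,0]]

```text
time_s: 7.55
tcp_pos: [0.4768, 0.0575, 0.148]
eef_rot: [-180.0, -0.0, -95.4]
contact_force: [-0.1, -0.0, 0.0]
gripper_width: 0.0614
gripper_force: 0.0
```

```bash
python3 - <<'E'
from h import *
s=r.get_state();print(s["tcp_pos"],s["gripper_width"])
t=r.capture("top");x=r.capture("side")
a=cv2.resize(t[220:380,270:470],None,fx=2,fy=2);b=cv2.resize(x[190:310,190:340],None,fx=2.6667,fy=2.6667)
cv2.imwrite("pics/c4.png",np.hstack([a,b]))
E
```

```text
[0.47675752 0.05746015 0.14795922] 0.061435267557912274
```

View pics/c4.png

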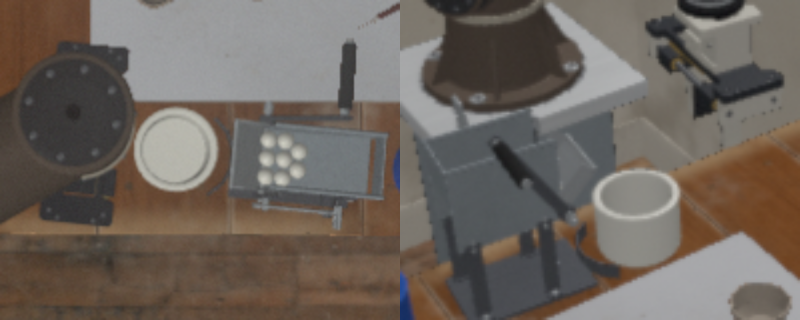

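The jar stands upright and free, with its rim centred at crop (176,149), which is pixel (358,294.5). Measuring it now.

```bash
python3 - <<'E'
from h import *
t=cv2.imread("pics/c4.png")[:,:400]
hsv=cv2.cvtColor(t,cv2.COLOR_BGR2HSV)
m=((hsv[...,1]<60)&(hsv[...,2]>140)).astype(np.uint8);m[:104]=0;m[195:]=0;m[:,:134]=0;m[:,222:]=0
k=max(cv2.findContours(m,0,2)[0],key=cv2.contourArea);e=cv2.fitEllipse(k);print(e)
print(plane("top",270+(e[0][0]-.5)/2,220+(e[0][1]-.5)/2,.075))
E
```

```text
((175.2135009765625, 149.1805419921875), (82.88681030273438, 83.334716796875), 44.41162872314453)
[ 0.46781534 -0.04879567  0.075     ]
```

jog_arm:
  deltas:
    - [[0.4,0,0,-4,0],[0.4,0,0,-4,0],[0.4,0,0,-2.3,0],[0.4,-0.2,-2,0,0],[0.4,-0.2,-2,0,0],[0.4,-0.1,-1,0,0],[0.4,0,-0.5,0,0],[0.4,-0.1,-0.5,0,0]]

```text
time_s: 8.65
tcp_pos: [0.4707, -0.0034, 0.0457]
eef_rot: [-179.9, 0.1, -95.4]
contact_force: [1.1, 1.9, 0.3]
gripper_width: 0.0613
gripper_force: 1.2
```

jog_arm:
  deltas:
    - [[0.4,0,-0.4,0,0],[0.4,-0.1,-0.4,0,0],[0.4,0,-0.3,0,0],[0.4,0,-0.2,0,0],[0.4,0,0,0,0]]

```text
time_s: 9.28
tcp_pos: [0.4687, -0.0169, 0.0452]
eef_rot: [180.0, -0.0, -95.5]
contact_force: [0.6, 2.2, 1.5]
gripper_width: 0.0612
gripper_force: 0.9
```

jog_arm:
  deltas:
    - [[0.4,0,-0.3,0,0],[0.4,0,-0.1,0,0],[0.4,0,0,0,0]]

```text
time_s: 9.65
tcp_pos: [0.4687, -0.0208, 0.0452]
eef_rot: [180.0, -0.0, -95.5]
contact_force: [-0.5, 2.3, 1.5]
gripper_width: 0.0615
gripper_force: 1.1
```

jog_arm:
  deltas:
    - [[0.4,0,1,0,0],[0.4,0,3,0,0],[0.4,0,3,3,0],[0.4,0,0,4,0],[-1,0,0,6,0],[-1,0,0,6,0],[-1,0,0,0,0],[-1,0,0,0,0]]

```text
time_s: 10.65
tcp_pos: [0.468, 0.0494, 0.2349]
eef_rot: [180.0, 0.0, -95.4]
contact_force: [-0.6, 0.1, -0.1]
gripper_width: 0.0269
gripper_force: 0.0
```

```bash
python3 - <<'E'
from h import *
s=r.get_state();print(s["tcp_pos"],s["gripper_width"])
t=r.capture("top");x=r.capture("side")
c=t[230:350,325:475]
a=cv2.resize(c,None,fx=2.6667,fy=2.6667);b=cv2.resize(x[190:310,190:340],None,fx=2.6667,fy=2.6667)
cv2.imwrite("pics/c5.png",np.hstack([a,b]))
E
```

```text
[0.46801905 0.04939993 0.23487755] 0.02693860933985743
```

View pics/c5.png

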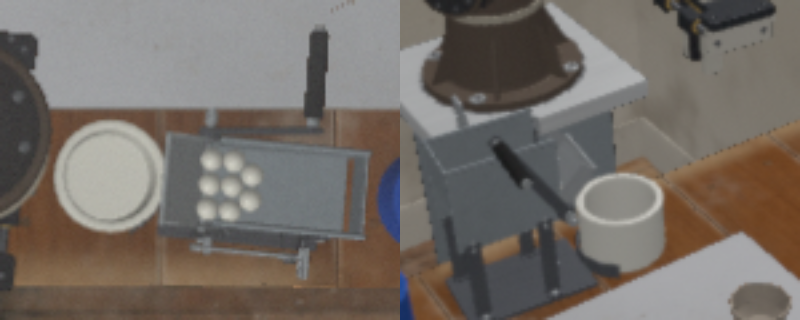

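The jar is against the stop, its rim centred near crop (110,176), which is pixel (366,296). The balls are still in the chute, and the thumb plate is at crop (303,263), pixel (438.6,328.6).

```bash
python3 - <<'E'
from h import *
print("jar",plane("top",325+110/2.6667,230+176/2.6667,.075),"thumb",plane("top",325+303/2.6667,230+263/2.6667,.215))
for u,v in((317,30),(317,122)):print("grip",plane("top",325+u/2.6667,230+v/2.6667,.232))
E
```

```text
jar [ 0.46398116 -0.07030674  0.075     ] thumb [ 0.38965173 -0.21825179  0.215     ]
grip [ 0.57854029 -0.22876154  0.232     ]
grip [ 0.50340581 -0.22768551  0.232     ]
```

jog_arm:
  deltas:
    - [[-1,-2,-4.5,0,0],[-1,-2,-5,0,0],[-1,-2,-5,0,0],[-1,-2,-5,0,0],[-1,-0.4,-3,0,0],[-1,0,0,-0.9,0],[-1,0,0,-0.9,0],[-1,0,0,0,0]]

```text
time_s: 11.75
tcp_pos: [0.3841, -0.1751, 0.2159]
eef_rot: [179.8, -0.0, -95.4]
contact_force: [0.1, -0.0, -0.6]
gripper_width: 0.0005
gripper_force: 0.0
```

jog_arm:
  deltas:
    - [[-1,-0.1,-1,0,0],[-1,-0.1,-1,0,0],[-1,0,-1,0,0],[-1,-0.1,-1,0,0],[-1,-0.1,-1,0,0],[-1,-0.1,-1,0,0],[-1,0,-1,0,0],[-1,0,0,0,0]]

```text
time_s: 12.75
tcp_pos: [0.3796, -0.2465, 0.2172]
eef_rot: [180.0, -0.0, -95.5]
contact_force: [0.6, 0.0, -0.2]
gripper_width: 0.0007
gripper_force: 0.0
```

```bash
python3 - <<'E'
from h import *
s=r.get_state();print(s["tcp_pos"],s["contact_force"])
t=r.capture("top");x=r.capture("side")
a=cv2.resize(t[230:350,335:485],None,fx=2.6667,fy=2.6667);b=cv2.resize(x[190:310,190:340],None,fx=2.6667,fy=2.6667)
cv2.imwrite("pics/c6.png",np.hstack([a,b]))
E
```

```text
[ 0.3796451  -0.24651683  0.2171677 ] [ 0.5767046   0.00907989 -0.20457238]
```

View pics/c6.png

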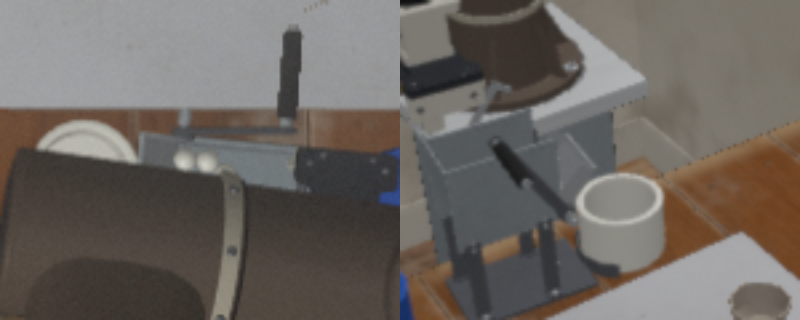

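The side view shows the hook arm swung up near crop (490,98), so the catch is back. I'll push it a little further, then lift and go behind the lever grip.

jog_arm:
  deltas:
    - [[-1,0,-0.7,0,0],[-1,0,0,0,0],[-1,0,0,4,0],[-1,0,0,4,0],[-1,4,-0.5,0,0],[-1,4.5,-0.5,0,0],[-1,4.5,-0.5,0,0],[-1,3.7,-0.4,0,0]]

```text
time_s: 13.85
tcp_pos: [0.5483, -0.2718, 0.2969]
eef_rot: [180.0, -0.0, -95.4]
contact_force: [0.2, -0.5, 0.1]
gripper_width: 0.0004
gripper_force: 0.0
```

jog_arm:
  deltas:
    - [[-1,0,0,-3,0],[-1,0,0,-3.2,0],[-1,0,0,0,0]]

```text
time_s: 14.22
tcp_pos: [0.5454, -0.2712, 0.2326]
eef_rot: [179.7, 0.0, -95.4]
contact_force: [-0.9, -0.6, 0.3]
gripper_width: 0.0005
gripper_force: 0.0
```

Checking the catch and the hand behind the grip before pulling.

```bash
python3 - <<'E'
from h import *
t=r.capture("top");x=r.capture("side")
a=cv2.resize(t[230:350,335:485],None,fx=2.6667,fy=2.6667);b=cv2.resize(x[190:310,190:340],None,fx=2.6667,fy=2.6667)
cv2.imwrite("pics/c7.png",np.hstack([a,b]))
E
```

```text
(no output)
```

View pics/c7.png

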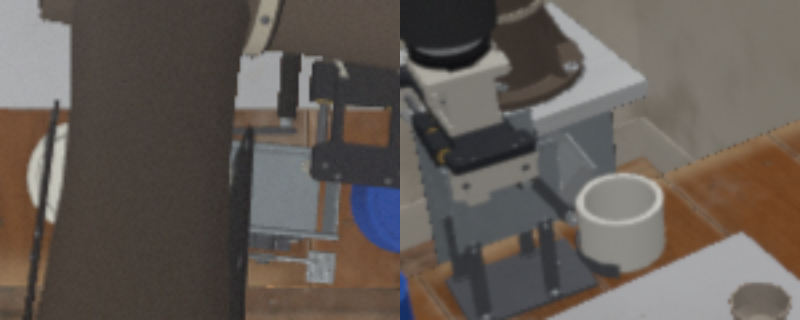

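The thumb plate lies back at crop (320,265), and the hand is behind the grip (288,90). Pulling the lever over.

jog_arm:
  deltas:
    - [[-1,0.1,1.5,0.2,0],[-1,0.1,1.5,0.2,0],[-1,0.2,1.5,0.2,0],[-1,0.1,1.5,0.2,0],[-1,0.2,1.5,0.2,0],[-1,0.1,1.5,0,0],[-1,0.2,1.5,0,0],[-1,0.1,1.5,0,0]]

```text
time_s: 15.32
tcp_pos: [0.5574, -0.1505, 0.2444]
eef_rot: [179.9, 0.0, -95.5]
contact_force: [-0.1, -4.5, -2.8]
gripper_width: 0.0006
gripper_force: 1.8
```

jog_arm:
  deltas:
    - [[-1,0.1,1.5,-0.4,0],[-1,0.1,1.4,-0.5,0],[-1,0.1,1.2,-0.5,0],[-1,0.1,1,-0.5,0],[-1,0,0.5,-0.2,0],[-1,0,0.3,0,0],[-1,0,0,0,0]]

```text
time_s: 16.2
tcp_pos: [0.5611, -0.0938, 0.2226]
eef_rot: [179.9, -0.1, -95.5]
contact_force: [4.0, -11.4, -8.4]
gripper_width: 0.0005
gripper_force: 5.7
```

jog_arm:
  deltas:
    - [[-1,0,0,0,0],[-1,0,0,0,0],[-1,0,0,0,0],[-1,0,0,0,0],[-1,0,0,0,0],[-1,0,0,0,0],[-1,0,0,0,0],[-1,0,0,0,0]]

```text
time_s: 17.2
tcp_pos: [0.561, -0.0938, 0.2226]
eef_rot: [179.9, -0.1, -95.5]
contact_force: [3.9, -11.7, -7.5]
gripper_width: 0.0005
gripper_force: 5.4
```

jog_arm:
  deltas:
    - [[-1,0,0,0,0],[-1,0,0,0,0],[-1,0,0,0,0],[-1,0,0,0,0],[-1,0,0,0,0],[-1,0,0,0,0],[-1,0,0,0,0],[-1,0,0,0,0]]

```text
time_s: 18.2
tcp_pos: [0.5611, -0.0938, 0.2226]
eef_rot: [179.9, -0.1, -95.5]
contact_force: [3.8, -11.1, -8.3]
gripper_width: 0.0002
gripper_force: 5.4
```

```bash
python3 - <<'E'
from h import *
t=r.capture("top");x=r.capture("side")
a=cv2.resize(t[230:350,325:475],None,fx=2.6667,fy=2.6667);b=cv2.resize(x[190:310,190:340],None,fx=2.6667,fy=2.6667)
cv2.imwrite("pics/c8.png",np.hstack([a,b]))
s=r.get_state();print(s["tcp_pos"],s["contact_force"])
E
```

```text
[ 0.56104808 -0.09383769  0.22261043] [  3.29182382 -10.97853971  -6.99648593]
```

View pics/c8.png

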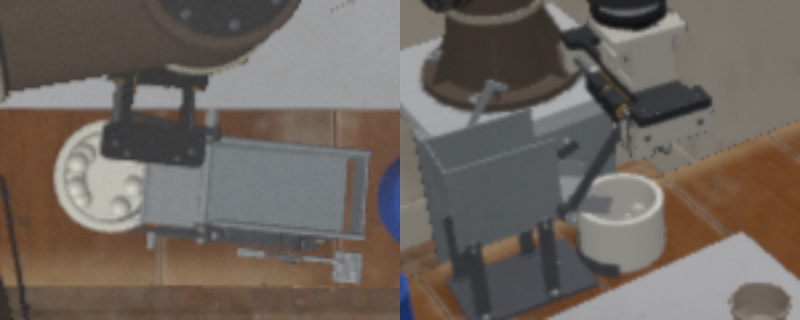

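The chute is empty and balls lie inside the jar around (90–130,150–210). The flap reaches over the jar, the catch is back at (347,265), and the hand is holding the lever at the stop with a steady 11 N or so. Handing in.

```bash
python3 -c "
from plant import r
print(r.close_job())"
```

```text
the job is handed in; nothing more can be done
None
```

The job is handed in, with no verdict returned: the jar is on its seat to about 2 mm, the catch is back, and the hand is holding the gate open at its stop. The chute is empty with no stray balls in view, but I could make out only about seven of the eight in the jar because the flap hides part of it.

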